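# Purge the coffee grinder: knock the chute clear, then hold the bayonet lid at pulse

### The job

Purge the coffee grinder before the first cup: pull the knocker lever at its side all the way to its stop and let it spring back, to shake old grounds out of the chute. Then set the black lid straight down into the grinder's mouth until it is fully home, turn it clockwise against its spring to the pulse mark, about half the way to the locking click and never through the click, and hold it there. Finish still holding the lid at pulse, and leave the dosing cup and the other things where they stand.

Things in the scene. Friction and masses are not known exactly. Their poses are not given: they have to be found in the camera images.
- grinder: White coffee grinder, fixed: round column 98 mm across on a black foot 174 x 112 mm, steel collar on top, 150 mm high. Origin on the column's axis at the worktop; x to its back, y to its left, z up. Chute, spout and dosing cup at its front (-x), knocker lever at its left (+y), black housing of the lock catch at the collar's back right edge, its sprung wedge 4 mm above the collar.
- mouth (a point): Centre of the mouth at the collar's top; axes as the grinder's. Round hole 62 mm across in a 4 mm flange 1 mm below it, with two slots 19 mm wide along the grinder's +x and -x out to radius 42 mm; under the flange the lid's lugs can turn (hollow 24 mm deep from the top). Dark ribs on the collar: one at each slot, then a pair 0.55 rad clockwise of it, the pulse mark.
- pulse_mark (a point): Pair of short dark ribs on the collar's edge to the front left, 47 mm from the mouth's axis, 0.55 rad clockwise (from above) of the front slot: at pulse, a lid tab points at it. A like pair is across the mouth, at the back.
- knocker_grip (a point): On the axis of the lever's upright wooden handle (16 mm thick, from 118 to 156 mm above the worktop), 140 mm up; moves with the lever. In the grinder's frame the handle is at x -26, y 112 mm at rest and x -78, y 112 mm at the stop. Free on all sides above its arm, which is 110 to 118 mm up; the column is 60 mm away.
- knocker_pivot (a point): The lever's upright pivot axis, 75 mm from the handle's axis, beside the chute on the grinder's left (its frame: x -52, y 42 mm).
- knocker (a joint): Angle of the knocker lever, rad: 0 at rest, growing as the handle is pulled to the grinder's front (anticlockwise from above); stop at 0.70. A spring takes it back to 0 when let go; about 1.5 N at the handle to start, 3.5 N at the stop.
- lid: Loose black bayonet lid, about 140 g, lying plug down right of the grinder. Origin: centre of the plug's underside, z up. Plug 58.6 mm across, 16 mm tall, tapered foot; two lugs along its +x and -x (12 mm wide, to radius 37 mm, 4 to 9.5 mm up); rim plate 88 mm across, 16 to 23 mm up, with tabs at +x and -x to radius 51.5 mm. A half turn makes no difference.
- lid_grip (a point): On the lid's axis, 40 mm above its origin, in the upright grip bar on top: bar along the lid's x like lugs and tabs, 62 mm long, 18 mm thick, from 23 (rim plate) to 48 mm above the origin. The lid enters the mouth only with its x along the grinder's x (within 0.1 rad); fully home, the rim plate rests on the collar and the lid's origin is 134 mm above the worktop.
- interlock (a joint): Angle of the sprung ring in the mouth that the lid's lugs push clockwise, rad: 0 at rest, reads the lid's clockwise turn from the slots minus 0.12. Pulse mark 0.43 (good 0.30 to 0.56); a lid tab meets the catch wedge at about 0.62, clicks behind it at about 0.87; end 0.95. The spring (0.06 Nm at 0, 0.15 Nm at pulse) turns the lid back when let go.
- dosing_cup: Small steel cup, 54 mm across and 48 mm tall, on the grinder's foot below the spout; origin at the centre of its underside. Leave where it is.
- mug: Green and white mug, 91 mm tall, to the left of the grinder; origin under its centre. Leave alone.
- teaspoon: Metal teaspoon, 130 mm long, lying to the left of the grinder; origin under its centre. Leave alone.
- coffee_jar: Glass jar of coffee with grey lid, 92 mm across and 167 mm tall, behind the grinder; origin under its centre. Leave alone.
Not all that is in view belongs to the job. What is shaped like the lid but yellow is not meant.

How it is judged:
By the outcome, as a careful person would: the job done as asked, in the order asked, and still so for the second after the job is handed in, while the arm keeps its last pose, push and grip.
It also fails if it takes over 61 s, if anything falls off the work surface, if the arm or the gripper's body presses on something with over 40 N, if the wrist force passes 120 N, or if a joint passes its speed limit or range.

### The arm

A 6-joint arm with a two-finger parallel gripper is mounted at the origin on a cart in front of the work surface, level with it; the furniture and walls round the work are solid. World frame = base frame: x ahead of the robot, y to its left, z up, the work surface at z = 0. Lengths are in mm, angles in rad, forces in N, time in s.
With the tool pointing down it reaches from about 325 to 875 mm from the base axis. Payload 4.4 kg.
Tool frame: the origin (TCP) lies on the centre line of the jaws, within the pads' length; the fingertips stand ahead of it and the grasp point (between the pads) lies 6 mm ahead of it (ctrl.tcp_to_tips is the z of the fingertips in the tool frame, in mm); z points along the fingers, y is the direction in which the jaws open and shut (so a half turn about z gives the same grasp; the last joint's range is limited). The gripper opens to 85 mm and grips with 20 to 120 N. Pads are 22 mm wide; open, the fingers measure 114 mm over their backs; the gripper's body (76 mm by 85 mm) begins 54 mm behind the grasp point. The pads swing forward as they close: fully open they stand 13 mm farther back than shut.
Start: joints at [1.034, 0.207, 1.542, -0, 1.393, -0.15], TCP at [216.915, 532.518, 256.282] pointing down, gripper open.
Joint ranges: [-2.73, 2.73], [-0.86, 2.22], [0.23, 2.46], [-1.11, 4.25], [0.08, 2.63], [-2.82, 2.82]. Speed limits (rad/s): [2.79, 2.79, 3.14, 3.14, 3.14, 3.14].

### API

Orientations are given as a 3x3 rotation matrix whose columns are the frame's x, y, z axes.
In Python, from plant import ctrl, sensors, optics gives the robot as it stands. Calls block until the motion is done:
- ctrl.move_ptp(position, orientation): joint-space move of the TCP to a pose.
- ctrl.move_l(position, rot=None, vel=150, threshold=None): straight line of the TCP; rot=None keeps the orientation; vel is the mean speed in mm/s. With threshold (N) it stops when the force on the tool has changed by that much, and returns True; else False.
- ctrl.set_joints(angles): joint-space move.
- ctrl.gripper_to(opening, force=None): finger opening in mm; force is the grip in N (None keeps the last); returns when the fingers have stopped.
- ctrl.hold(seconds).
- ctrl.solve_ik(position, orientation): joint angles nearest the present ones, or None.
- sensors.read_state(): the state.
- optics.grab_frame(name): name is "side" or "top"; returns (picture, depth): 420x560x3 uint8, red, green, blue; 420x560 float32, mm along the optical axis (not along the pixel's ray), 0 where there is no reading.
- optics.camera_params(name): a dict with "mtx" (3x3 intrinsics, pixels), "k1" (the pictures are not rectified: a ray, as slopes to the right and down, at radius r is drawn at 1 + k1 r^2 times it, then the intrinsics apply), "R" (3x3) and "t" (3): a world point X has camera coordinates R X + t. Camera axes: x right, y down, z forward; pixel columns grow to the right and rows downward; lengths in mm; the calibration is good to about 2 mm. A picture is of the moment at which its call begins. camera_params takes no time and is no camera call.
A pose or a line that the arm cannot do raises ctrl.MotionError and nothing moves.
- ctrl.finish_job(): hands the job in, once; it reports no verdict.
The state is a dict: "t": time; "q": joint angles; "qvel": joint speeds; "tau": joint torques, N m; "eef_pos": TCP position; "eef_rot": TCP orientation; "force": force on the tool from outside, world axes, zero at the start; "wrist_torque": the same for the moment, N m; "grip_width": finger opening in mm.
Only numpy, scipy, OpenCV 4.12 (cv2) and the standard library are available. Lean on these libraries where they do the work, as an engineer would, in place of code of your own. Each camera call takes 0.05 s, during which the arm holds its last target. There are 200 camera calls.

## Working session

There is one attempt and no reset: what is moved stays moved. The work goes in short steps, each a Python script; the robot and the scene stay as the last script left them, time stands still between calls to the robot, and variables do not carry over. Pictures are saved under pics/ and viewed, about 8 in all and at most 12, crops included, and the job is handed in when it is done.

```bash
ls; mkdir -p pics; cat > h.py <<'E'
import numpy as np, cv2
from plant import ctrl, sensors, optics
def cam(n):
    p=optics.camera_params(n); return {k:(np.array(v,float) if k!='k1' else float(v)) for k,v in p.items() if k in('mtx','k1','R','t')}
def dirs(n,uv):
    p=cam(n); uv=np.atleast_2d(np.array(uv,float))
    d=cv2.undistortPoints(uv.reshape(-1,1,2),p['mtx'],np.array([p['k1'],0,0,0,0])).reshape(-1,2)
    return np.c_[d,np.ones(len(d))],p
def plane(n,uv,z):
    d,p=dirs(n,uv); o=-p['R'].T@p['t']; w=d@p['R']
    return o+w*((z-o[2])/w[:,2])[:,None]
def pts(n,uv,dep):
    d,p=dirs(n,uv); return (d*np.asarray(dep)[:,None]-p['t'])@p['R']
def proj(n,X):
    p=cam(n); c=np.atleast_2d(X)@p['R'].T+p['t']; s=c[:,:2]/c[:,2:]
    s=s*(1+p['k1']*(s**2).sum(1))[:,None]
    return s@p['mtx'][:2,:2].T+p['mtx'][:2,2]
def down(a): # tool z down, jaw (y) axis at world angle a
    y=np.array([np.cos(a),np.sin(a),0]); z=np.array([0,0,-1.]); return np.c_[np.cross(y,z),y,z]
def snap(n,f):
    im,d=optics.grab_frame(n); cv2.imwrite('pics/'+f+'.png',im[:,:,::-1]); np.save('pics/'+f+'.npy',d); return im,d
E
python3 - <<'E'
from h import *
for n in('side','top'):
    snap(n,n+'0'); p=cam(n); print(n,(-p['R'].T@p['t']).round(),p['R'][2].round(2),p['k1'],p['mtx'][0,0])
print(sensors.read_state()); print(ctrl.tcp_to_tips)
a,b=cv2.imread('pics/side0.png'),cv2.imread('pics/top0.png')
E
```

```text
pics
side [-241. -247. 1291.] [ 0.57  0.21 -0.8 ] 0.052778094359228145 516.0198540454544
top [ 510.   59. 1062.] [ 0.07  0.02 -1.  ] 0.00870688009846614 382.63461966753147
{'t': 0.1, 'q': array([ 1.03350000e+00,  2.07342480e-01,  1.54284041e+00,  4.44719581e-06,
        1.39347847e+00, -1.50498644e-01]), 'qvel': array([ 0.00125403, -0.0023664 , -0.00334832,  0.00094759, -0.00040084,
       -0.00115109]), 'tau': array([-1.00784528e-03, -3.84090364e+01, -2.92548823e+01, -1.62052447e-04,
        4.85572076e-03,  2.33364364e-05]), 'eef_pos': array([216.58294466, 531.96301323, 255.22353719]), 'eef_rot': array([[-9.26121335e-01,  3.77224261e-01, -1.06255560e-03],
       [ 3.77225627e-01,  9.26119688e-01, -1.77497555e-03],
       [ 3.14489818e-04, -2.04466592e-03, -9.99997860e-01]]), 'force': array([-0.36856374,  0.53227631,  0.8951756 ]), 'wrist_torque': array([ 0.01028028, -0.01695332, -0.04199547]), 'grip_width': 85.59550575205911}
25.0
```

View pics/top0.png

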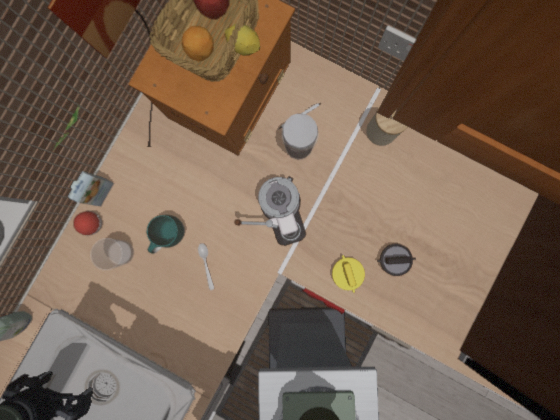

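View pics/side0.png

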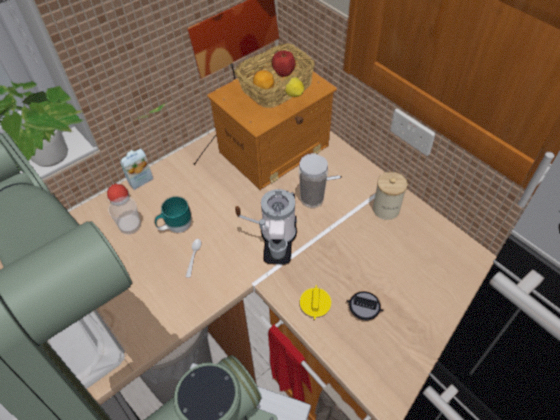

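Two lid-shaped things in the top view: the yellow one at (349,274) and the black one at (397,260). The task asks for a black lid to the right of the grinder, so it is the one at (397,260). The grinder's mouth is at about (279,197) and the knocker handle at about (237,223). I'll confirm with an enlarged crop and measure.

```bash
python3 - <<'E'
from h import *
a=cv2.imread('pics/top0.png'); d=np.load('pics/top0.npy')
c=lambda y0,y1,x0,x1,s:cv2.resize(a[y0:y1,x0:x1],None,fx=s,fy=s,interpolation=cv2.INTER_CUBIC)
L=c(165,255,225,315,4.4); R=c(225,305,330,430,4.4)
o=np.zeros((400,800,3),np.uint8)
L=cv2.resize(a[165:255,225:315],(400,400),interpolation=cv2.INTER_CUBIC);R=cv2.resize(a[215:305,345:435],(400,400),interpolation=cv2.INTER_CUBIC)
o[:,:400]=L;o[:,400:]=R;cv2.imwrite('pics/crop1.png',o)
v,u=np.mgrid[0:420,0:560]; P=pts('top',np.c_[u.ravel(),v.ravel()],d.ravel()).reshape(420,560,3)
np.save('pics/P0.npy',P)
def comp(m,name):
    n,l,s,ce=cv2.connectedComponentsWithStats(m.astype(np.uint8))
    for i in range(1,n):
        if s[i,4]>15:
            Q=P[l==i]; pu=np.c_[u[l==i],v[l==i]].astype(np.float32)
            w,e=np.linalg.eigh(np.cov(Q[:,:2].T))
            print(name,ce[i].round(1),s[i,4],'med',np.median(Q,0).round(1),'mid',((Q.max(0)+Q.min(0))/2)[:2].round(1),'ext',np.ptp(Q,axis=0).round(),'ang',np.arctan2(e[1,1],e[0,1]).round(3),w.round(1))
ok=d>0
box=np.zeros((420,560),bool);box[225:300,360:435]=1
comp(box&ok&(P[...,2]>10),'lid'); comp(box&ok&(P[...,2]>36),'bar')
b2=np.zeros((420,560),bool);b2[165:255,225:315]=1
comp(b2&ok&(abs(P[...,2]-150)<6),'collar'); comp(b2&ok&(P[...,2]>100),'high')
bx=np.zeros((420,560),bool);bx[200:240,225:250]=1
comp(bx&ok&(P[...,2]>130),'handle')
E
```

```text
lid [396.  259.2] 865 med [ 444.3 -218.9   24.2] mid [ 443.4 -220.9] ext [ 85. 102.  35.] ang 1.583 [464.7 505.1]
lid [361.6 273.5] 82 med [ 407.3 -126.9   23.6] mid [ 407.3 -127.6] ext [56. 13. 10.] ang 3.098 [ 12.8 199.7]
bar [398.1 259.5] 175 med [ 442.8 -219.    47.7] mid [ 443.  -220.3] ext [19. 61. 17.] ang 1.614 [ 28.2 323. ]
collar [278.6 196.1] 727 med [609.6  84.  149.7] mid [607.4  87.3] ext [98. 96. 12.] ang 2.083 [787.1 938.2]
collar [237.3 221.4] 29 med [551.  186.1 152.7] mid [550.  187.2] ext [12. 15. 12.] ang 1.618 [15.  19.5]
high [277.7 204. ] 1843 med [592.8  85.1 130.5] mid [586.9 116.9] ext [139. 156.  57.] ang 2.915 [ 902.2 1342.5]
handle [237.6 221.6] 37 med [549.3 184.9 152.9] mid [550. 187.] ext [12. 15. 26.] ang 1.504 [13.6 18.2]
```

View pics/crop1.png

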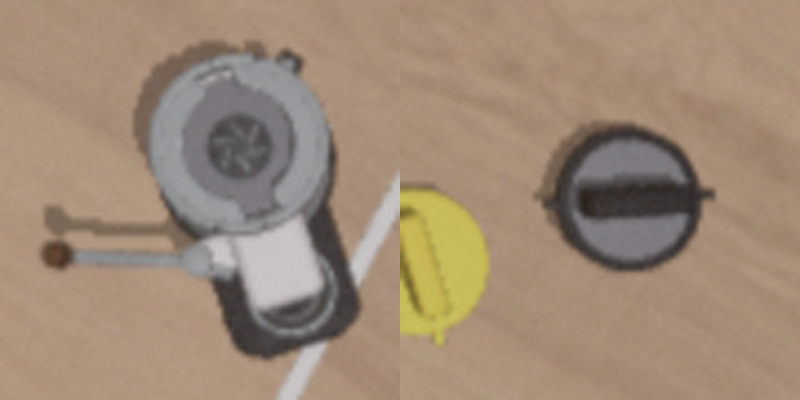

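The crop shows the black lid with its grey disc and black bar, tabs at crop (548,202) and (712,195), clearly separate from the yellow one. The grinder's slots run from crop (215,75) to (262,210), the catch is at (290,62) and the lever handle at (57,253). Next I'll fit circles in both views.

```bash
cat >> h.py <<'E'
from scipy.optimize import least_squares
v_,u_=np.mgrid[0:420,0:560]; UV=np.c_[u_.ravel(),v_.ravel()]
def cloud(n,d): return pts(n,UV,d.ravel()).reshape(420,560,3)
def circ(n,mask,z,r):
    c=max(cv2.findContours(mask.astype(np.uint8),cv2.RETR_EXTERNAL,cv2.CHAIN_APPROX_NONE)[0],key=cv2.contourArea)[:,0]
    q=plane(n,c,z)[:,:2]; x0=q.mean(0)
    f=least_squares(lambda x:np.hypot(*(q-x[:2]).T)-x[2],[*x0,r],loss='soft_l1',f_scale=1.); return f.x
def near(P,x,r): return np.hypot(P[...,0]-x[0],P[...,1]-x[1])<r
E
python3 - <<'E'
from h import *
for n in('top','side'):
    im=cv2.imread(f'pics/{n}0.png'); d=np.load(f'pics/{n}0.npy'); P=cloud(n,d); Z=P[...,2]; g=cv2.cvtColor(im,cv2.COLOR_BGR2GRAY); sat=cv2.cvtColor(im,cv2.COLOR_BGR2HSV)[...,1]
    m=near(P,(609,84),60)&(abs(Z-150)<6); m=cv2.morphologyEx(m.astype(np.uint8),cv2.MORPH_OPEN,np.ones((3,3)))
    c=circ(n,m,150,49); print(n,'collar',c.round(2))
    # slots: pixels deep under the flange at radius 33..41
    Q=plane(n,UV,150)[:,:2]-c[:2]; r=np.hypot(*Q.T); th=np.arctan2(Q[:,1],Q[:,0]); k=(r>33)&(r<40)
    b=((th[k]+np.pi)/(2*np.pi)*36).astype(int)%36
    print('grey',[int(g.ravel()[k][b==i].mean()) for i in range(36)]); print('Z',[int(np.median(Z.ravel()[k][b==i])) for i in range(36)])
    l=near(P,(444,-219),56)&(Z>14)&(Z<31); cl=circ(n,l,23,44); print('lid',cl.round(2))
    bar=near(P,(444,-219),50)&(Z>43)&(Z<55); q=plane(n,np.c_[u_[bar],v_[bar]],48)[:,:2]
    R=cv2.minAreaRect(q.astype(np.float32)); w,e=np.linalg.eigh(np.cov(q.T)); print('bar',R,q.mean(0).round(1),np.arctan2(e[1,1],e[0,1]).round(3))
    h=near(P,(550,187),22)&(Z>135)&(Z<165); q=plane(n,np.c_[u_[h],v_[h]],152)[:,:2]; print('handle',cv2.minEnclosingCircle(q.astype(np.float32)),q.mean(0).round(1))
E
```

```text
top collar [608.22  85.    45.35]
grey [121, 118, 117, 154, 155, 154, 154, 155, 155, 156, 155, 153, 153, 152, 151, 150, 150, 149, 137, 134, 144, 143, 151, 152, 151, 151, 152, 153, 149, 148, 151, 149, 150, 148, 153, 138]
Z [127, 128, 127, 148, 148, 148, 149, 148, 149, 149, 148, 149, 149, 149, 149, 150, 150, 148, 140, 128, 127, 149, 149, 150, 148, 149, 148, 148, 149, 149, 149, 148, 150, 149, 150, 148]
lid [ 442.99 -220.26   42.81]
bar ((443.5013427734375, -220.10195922851562), (59.98701477050781, 18.170331954956055), 88.57538604736328) [ 443.2 -220. ] 1.62
handle ((549.9528198242188, 186.21731567382812), 7.672942638397217) [550.  185.9]
side collar [604.9   87.96  45.26]
grey [141, 132, 135, 160, 166, 167, 167, 168, 169, 168, 169, 170, 168, 168, 166, 166, 164, 162, 138, 114, 114, 146, 164, 164, 167, 167, 168, 165, 165, 166, 167, 167, 168, 166, 167, 163]
Z [128, 125, 129, 149, 148, 149, 148, 147, 150, 150, 150, 148, 147, 149, 148, 149, 150, 148, 144, 143, 144, 148, 150, 147, 148, 148, 149, 149, 150, 150, 149, 149, 150, 149, 149, 149]
lid [ 441.24 -218.18   42.85]
bar ((439.54754638671875, -217.9427490234375), (20.93967056274414, 60.06058120727539), 2.519094228744507) [ 440.6 -217.7] 1.636
handle ((542.3558349609375, 186.20230102539062), 12.878252983093262) [542.9 185.7]
```

```bash
python3 - <<'E'
from h import *
yaw=0.29; H=np.array([550,186.3]); a0=np.arctan2(70,26)+yaw; r=np.hypot(26,70); pv=H-r*np.array([np.cos(a0),np.sin(a0)])
pos=lambda f,z:np.array([*(pv+r*np.array([np.cos(a0+f),np.sin(a0+f)])),z])
best=[]
for off in(0,np.pi,-np.pi):
    q=ctrl.solve_ik(pos(0,150),down(a0+off)); q2=ctrl.solve_ik(pos(.75,150),down(a0+.75+off)); print(off,q,q2)
    if q is not None and q2 is not None: best.append((max(abs(q[5]),abs(q2[5])),off))
off=min(best)[1]; R=lambda f:down(a0+f+off)
ctrl.gripper_to(45,force=40)
ctrl.move_ptp(pos(0,215),R(0)); print(ctrl.move_l(pos(0,150),vel=100,threshold=10))
ctrl.gripper_to(10,force=40); s=sensors.read_state(); print(s['t'],s['eef_pos'],s['grip_width'],s['force'])
for f in(.15,.3,.45,.6): ctrl.move_l(pos(f,150),R(f),vel=60)
s=sensors.read_state(); print(s['eef_pos'],s['force'])
print(ctrl.move_l(pos(.8,150),R(.8),vel=25,threshold=12))
ctrl.hold(.3)
s=sensors.read_state(); p=s['eef_pos'][:2]-pv; print(s['t'],s['eef_pos'],s['grip_width'],s['force'],'phi',np.arctan2(p[1],p[0])-a0)
snap('top','stop')
ctrl.gripper_to(45); ctrl.hold(.6); snap('top','back'); ctrl.move_l(s['eef_pos']+[0,0,75],vel=150)
snap('top','up'); snap('side','ups')
o=np.vstack([cv2.resize(np.hstack([cv2.imread(f'pics/{k}.png')[160:250,210:310] for k in('stop','back')]),(800,360),interpolation=cv2.INTER_CUBIC)]); cv2.imwrite('pics/crop2.png',o); print(sensors.read_state()['t'])
E
```

```text
0 [ 1.77603988e-01  3.25067354e-01  1.62613010e+00 -4.44089210e-16
  1.19039520e+00 -1.32755645e+00] [ 1.63769599e-01  2.18256828e-01  1.76363208e+00 -4.44089210e-16
  1.15970374e+00 -2.09139084e+00]
3.141592653589793 [ 1.77603988e-01  3.25067354e-01  1.62613010e+00 -4.44089210e-16
  1.19039520e+00  1.81403620e+00] [ 1.63769599e-01  2.18256828e-01  1.76363208e+00 -4.44089210e-16
  1.15970374e+00  1.05020181e+00]
-3.141592653589793 [ 1.77603988e-01  3.25067354e-01  1.62613010e+00 -4.44089210e-16
  1.19039520e+00  1.81403620e+00] [ 1.63769599e-01  2.18256828e-01  1.76363208e+00 -4.44089210e-16
  1.15970374e+00  1.05020181e+00]
False
3.5083 [550.88093206 188.22850106 151.37652272] 14.641532928541913 [-0.14756325  5.32544011  1.46513523]
[507.60804678 178.44555263 151.36976636] [-0.45691368  7.3504812   1.15931913]
True
5.625 [500.71867911 174.16228386 151.30389804] 13.932867354965342 [3.38377948 3.18408489 2.56881717] phi 0.6840857560028657
7.4833
```

View pics/crop2.png

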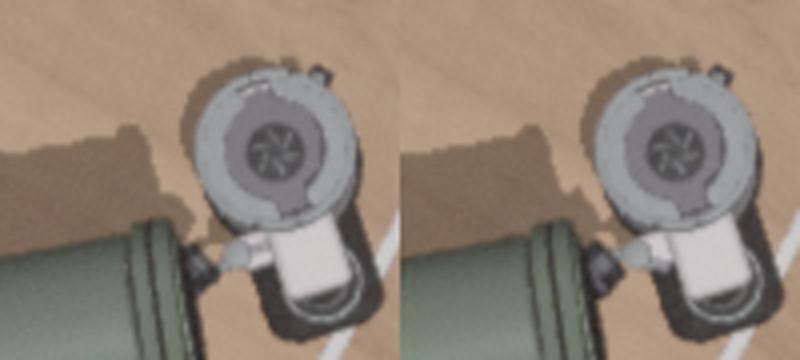

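```bash
python3 - <<'E'
from h import *
for n,f in(('top','top0'),('top','up'),('side','side0'),('side','ups')):
    d=np.load(f'pics/{f}.npy');P=cloud(n,d);Z=P[...,2];h=near(P,(548,187),30)&(Z>135)&(Z<165); q=plane(n,np.c_[u_[h],v_[h]],152)[:,:2]; print(f,h.sum(),q.mean(0).round(1))
print(sensors.read_state()['eef_pos'],sensors.read_state()['force'])
E
```

```text
top0 34 [550.  185.9]Traceback (most recent call last):
  File "<stdin>", line 3, in <module>
  File "h.py", line 10, in plane
    d,p=dirs(n,uv); o=-p['R'].T@p['t']; w=d@p['R']
        ~~~~^^^^^^
  File "h.py", line 7, in dirs
    d=cv2.undistortPoints(uv.reshape(-1,1,2),p['mtx'],np.array([p['k1'],0,0,0,0])).reshape(-1,2)
      ~~~~~~~~~~~~~~~~~~~^^^^^^^^^^^^^^^^^^^^^^^^^^^^^^^^^^^^^^^^^^^^^^^^^^^^^^^^^
cv2.error: OpenCV(4.12.0) /io/opencv/modules/calib3d/src/undistort.dispatch.cpp:347: error: (-215:Assertion failed) CV_IS_MAT(_src) && CV_IS_MAT(_dst) && (_src->rows == 1 || _src->cols == 1) && (_dst->rows == 1 || _dst->cols == 1) && _src->cols + _src->rows - 1 == _dst->rows + _dst->cols - 1 && (CV_MAT_TYPE(_src->type) == CV_32FC2 || CV_MAT_TYPE(_src->type) == CV_64FC2) && (CV_MAT_TYPE(_dst->type) == CV_32FC2 || CV_MAT_TYPE(_dst->type) == CV_64FC2) in function 'cvUndistortPointsInternal'
```

The lever reached its stop: TCP chord 52.1 mm, about 0.71 rad, and the contact threshold tripped. The arm hides the handle, so I'll check its return from the lid's side once I'm there. Next, grasp the lid.

```bash
python3 - <<'E'
from h import *
a=0.045; x,y=442.5,-219
ctrl.gripper_to(45,force=60); s=sensors.read_state(); 
ctrl.move_l([480,150,240],vel=250)
ctrl.move_ptp([x,y,130],down(a)); im,d=snap('top','lidabove'); im2,d2=snap('side','lidaboves')
for n,D in(('top',d),('side',d2)):
    P=cloud(n,D);Z=P[...,2];h=near(P,(548,187),30)&(Z>135)&(Z<165); print(n,h.sum(),plane(n,np.c_[u_[h],v_[h]],152)[:,:2].mean(0) if h.any() else '')
print(ctrl.move_l([x,y,50],vel=80,threshold=8)); s=sensors.read_state(); print(s['eef_pos'],s['force'])
ctrl.gripper_to(5,force=60); s=sensors.read_state(); print(s['t'],s['eef_pos'],s['grip_width'],s['force'],s['q'][5])
ctrl.move_l([*s['eef_pos'][:2],110],vel=80); ctrl.hold(.2); s=sensors.read_state(); print(s['t'],s['eef_pos'],s['grip_width'],s['force'],s['wrist_torque'])
im,_=snap('side','lifted'); 
cv2.imwrite('pics/lift_c.png',cv2.resize(im[200:340,270:450,::-1],(720,560),interpolation=cv2.INTER_CUBIC))
E
```

```text
top 36 [549.79158457 185.47588575]
side 0 
False
[ 442.99542725 -219.34918672   50.54249987] [ 0.37034837 -0.40475567 -0.28156738]
11.0917 [ 443.02840039 -219.44284235   50.70322936] 17.23193126543051 [-0.48353822  0.09484732  3.09779507] -0.6800904767431489
12.1917 [ 442.56939227 -219.12908928  109.29151475] 16.87016901009684 [-0.37855284 -0.69054664 -1.95089504] [-0.00548417 -0.01980567 -0.0282177 ]
```

View pics/lift_c.png

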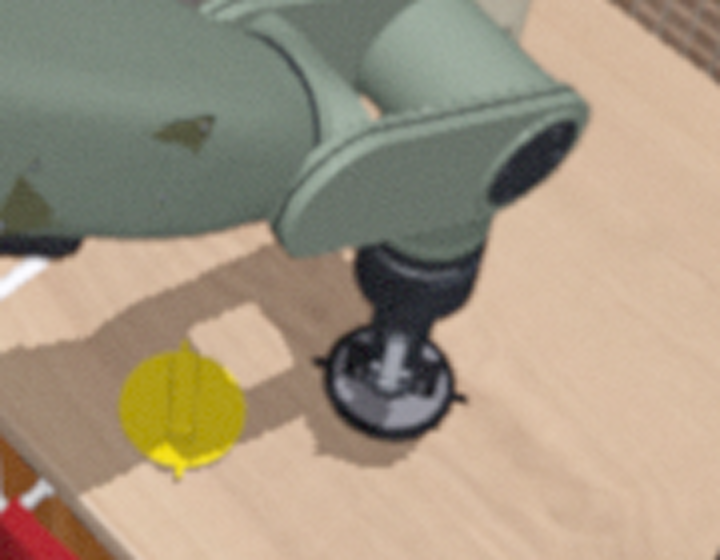

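The crop shows the black lid hanging level from its bar, with tabs at crop (320,362) and (462,399). The handle is back at rest, at (549.8,185.5) now against (550,185.9) before. Next I'll check where the lid sits in the hand.

```bash
python3 - <<'E'
from h import *
s=sensors.read_state(); R=s['eef_rot']; print(s['eef_pos'],'jaw',np.arctan2(R[1,1],R[0,1]),R[:,2].round(4),s['q'].round(3))
t=plane('side',[[270+320/4,200+362/4],[270+462/4,200+399/4]],s['eef_pos'][2]-50.7+19.5); print(t,t.mean(0),np.arctan2(*(t[0]-t[1])[1::-1]))
d=np.load('pics/lifted.npy');P=cloud('side',d);Z=P[...,2];z=s['eef_pos'][2]-50.7+23
m=near(P,(441,-218),56)&(abs(Z-z)<9);m=cv2.morphologyEx(m.astype(np.uint8),cv2.MORPH_CLOSE,np.ones((9,9)));print(circ('side',m,z,44))
for n,f in(('top','top0'),('top','lidabove')):
  # tabs in original top view
  pass
t=plane('top',[[345+548/400*90-400/400*90,215+202/400*90],[345+712/400*90-90,215+195/400*90]],19.5);print(t,np.arctan2(*(t[0]-t[1])[1::-1]))
for p,a in(([606.5,87.2,230],.275-np.pi/2),([606.5,87.2,190],.275-.57-np.pi/2)): print(ctrl.solve_ik(p,down(a)))
E
```

```text
[ 442.68913456 -219.23466171  109.44493631] jaw 0.04498605462861554 [-9.e-04  6.e-04 -1.e+00] [-0.635  0.215  1.867 -0.     1.06  -0.68 ]
[[ 440.61514365 -173.72438685   78.24493631]
 [ 444.93750289 -267.7266216    78.24493631]] [ 442.77632327 -220.72550423   78.24493631] 1.6167454137301684
[ 440.45414509 -217.94926641   41.71375114]
[[ 440.45272933 -173.98345097   19.5       ]
 [ 442.18338361 -272.52872478   19.5       ]] 1.5883565437841927
[ 1.64860998e-03  3.06632097e-01  1.47266688e+00 -4.44089210e-16
  1.36229368e+00  1.29744494e+00]
[ 1.64860998e-03  3.43667770e-01  1.51063578e+00 -4.44089210e-16
  1.28728910e+00  1.86744494e+00]
```

```bash
python3 - <<'E'
from h import *
c=np.array([607.,87.4]); a=.28-np.pi/2
s=sensors.read_state(); ctrl.move_l([*s['eef_pos'][:2],235],vel=200)
ctrl.move_ptp([*c,230],down(a)); ctrl.move_l([*c,206],vel=80); ctrl.hold(.2)
s=sensors.read_state(); print(s['t'],s['eef_pos'],s['force'],s['grip_width'])
im,d=snap('side','hover'); cv2.imwrite('pics/hover_c.png',cv2.resize(im[150:290,200:380,::-1],(720,560),interpolation=cv2.INTER_CUBIC))
print(ctrl.move_l([*c,190],vel=25,threshold=8)); s=sensors.read_state(); print(s['t'],s['eef_pos'],s['force'],s['wrist_torque'],s['grip_width'])
E
```

```text
15.3833 [607.41519029  87.38802721 206.57980467] [ 0.27038486  1.25785835 -2.03521885] 17.1608485179449
False
16.225 [607.1052743   87.4027347  190.05875451] [-0.25336927  0.22335408 -1.96954699] [-0.01220949 -0.02328737 -0.0190562 ] 17.072791123067738
```

View pics/hover_c.png

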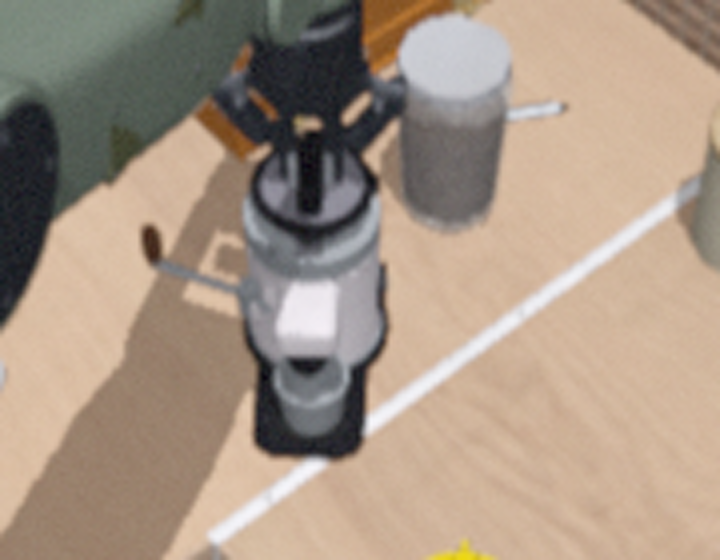

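The crop shows the lid above the collar in line with the chute, with the front tab pointing over the spout. It then went in freely to origin z of about 139. Seating it now.

```bash
python3 - <<'E'
from h import *
c=np.array([607.,87.4])
print(ctrl.move_l([*c,181],vel=15,threshold=10)); ctrl.hold(.2); s=sensors.read_state(); print(s['t'],s['eef_pos'],s['force'],s['wrist_torque'],s['grip_width'])
E
```

```text
True
16.8833 [607.18338027  87.43128921 184.69911091] [0.07798792 0.55513341 5.41872244] [-0.14358531 -0.0085081  -0.0209386 ] 16.459884940243086
```

Fully home: z = 184.7, the predicted seat, with contact force. Turning clockwise in steps.

```bash
python3 - <<'E'
from h import *
c=[607.1,87.4,184.2]
for f in(.06,.1,.14,.2,.3,.4,.5,.56):
    ctrl.move_l(c,down(.28-f-np.pi/2),vel=20) if f<0 else ctrl.move_l(c,down(.28-f-np.pi/2))
    ctrl.hold(.15); s=sensors.read_state(); R=s['eef_rot']
    print(f,round(.28-np.pi/2-np.arctan2(R[1,1],R[0,1]),3),s['t'],s['eef_pos'].round(2),s['force'].round(1),s['wrist_torque'].round(3),round(s['grip_width'],2))
im,_=snap('side','pulse'); im2,_=snap('top','pulset')
A=cv2.resize(im[170:240,235:325,::-1],(720,560),interpolation=cv2.INTER_CUBIC); cv2.imwrite('pics/pulse_c.png',A)
E
```

```text
0.06 0.059 17.2833 [607.5   87.41 184.71] [-0.4  0.5  3.9] [-0.124 -0.054 -0.045] 17.1
0.1 0.099 17.6833 [607.62  87.45 184.71] [1.2 0.6 5.4] [-0.08  -0.191 -0.003] 16.89
0.14 0.139 18.0833 [607.63  87.56 184.72] [2.  1.3 4.2] [-0.077 -0.169 -0.026] 16.86
0.2 0.199 18.4833 [607.57  87.79 184.72] [0.9 1.6 6.3] [ 0.043 -0.229 -0.066] 16.97
0.3 0.298 18.8833 [607.55  87.98 184.76] [1.8 1.2 4.8] [ 0.156 -0.154 -0.009] 16.89
0.4 0.398 19.2833 [607.48  87.92 184.72] [0.7 2.4 6.2] [ 0.161 -0.116 -0.02 ] 16.45
0.5 0.498 19.6833 [607.49  87.83 184.73] [0.1 1.8 5.9] [ 0.115 -0.16  -0.025] 16.72
0.56 0.558 20.0833 [607.52  87.76 184.75] [1.5 1.  5.4] [ 0.109 -0.117  0.008] 17.29
```

View pics/pulse_c.png

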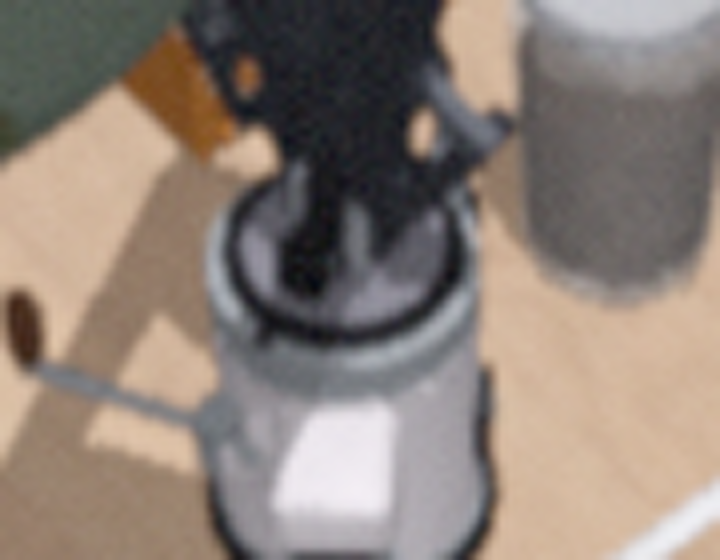

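The tab is at crop (262,330), to the front left, close to the pulse ribs. I'll convert it to an angle and average the torque, since the wrist's z moment doesn't clearly show the spring.

```bash
python3 - <<'E'
from h import *
t=plane('side',[[235+262/8,170+330/8]],153.5)[0]; 
for c in([604.9,88.],[606.,87.5]): v=t[:2]-c; print(t,np.hypot(*v),'tab cw from front', .28+np.pi-np.arctan2(v[1],v[0])%(2*np.pi))
T=[];F=[];J=[]
for i in range(15): ctrl.hold(.05); s=sensors.read_state(); T.append(s['wrist_torque']);F.append(s['force']);J.append(s['tau'][5])
print(np.mean(T,0),np.std(T,0),np.mean(F,0),np.mean(J),np.std(J),s['t'])
d=np.load('pics/top0.npy')
a=cv2.imread('pics/pulset.png'); b=cv2.imread('pics/side0.png')
o=np.hstack([cv2.resize(b[170:240,245:315],(400,400),interpolation=cv2.INTER_CUBIC),cv2.resize(a[160:230,245:315],(400,400),interpolation=cv2.INTER_CUBIC)]);cv2.imwrite('pics/cmp.png',o)
E
```

```text
[563.55836504 102.29484029 153.5       ] 43.74326508498318 tab cw from front 0.6129045796059565
[563.55836504 102.29484029 153.5       ] 44.94640895002558 tab cw from front 0.6154204697609709
[ 0.07071365 -0.12033537  0.01863683] [0.02662201 0.03780543 0.029895  ] [1.65718672 1.68589679 5.6570981 ] 0.027391895768232644 3.6440388941369065e-05 20.9333
```

View pics/cmp.png

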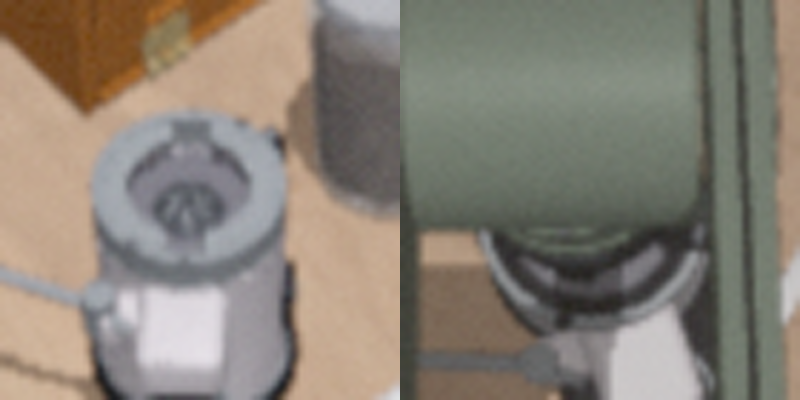

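```bash
python3 - <<'E'
from h import *
t=plane('top',[[245+162*.175,160+320*.175]],153.5)[0]; v=t[:2]-[608.2,85]; f=.28+np.pi-np.arctan2(v[1],v[0])%(2*np.pi); print(t,np.hypot(*v),f)
s=sensors.read_state(); print(s['eef_pos'],s['grip_width'],s['force'])
if .44<f<.68: ctrl.finish_job(); print('done',s['t'])
E
```

```text
[560.61450667  99.48553356 153.5       ] 49.7414299907051 0.575498384186568
[607.52256726  87.78918227 184.74583467] 16.9798998686253 [1.48581729 1.44840508 5.14559319]
the job is handed in; nothing more can be done
done 20.9333
```

I handed the job in at t = 20.9 s, with the arm still gripping the lid at the pulse mark.

- **Knocker:** I gripped the handle and pulled it about 0.71 rad (52 mm of travel), until the force threshold tripped at the stop. I then let go by opening the jaws. A later picture showed the handle back at rest within 0.5 mm.
- **Lid:** I picked up the black lid, not the yellow one, and it went into the mouth on the first try. It seated at tool height 184.7 mm, exactly the predicted home position, with about 5 N of downward contact.
- **Pulse:** The gripper turned 0.56 rad clockwise. The tab measured 0.575 rad from the top camera and 0.61 rad from the side camera. The good range is 0.42–0.68 rad, and the catch wedge is met at 0.74 rad, so the lid did not reach the click.

**One check disagreed:** the wrist moment about the vertical rose only about 0.05 Nm, against the 0.15 Nm the spring should give at pulse. I put this down to collar friction taking up part of it, but did not prove that. The turn angle rests on the gripper's rotation and the tab positions.

I did not re-measure the dosing cup and the other things afterwards. The arm made no contact with them that I noticed.

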